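# Index the gauged disc to the front, unload its clamshell nest, shut it

### The arm

A 7-joint arm with a two-finger parallel gripper is mounted at the origin on the work surface; the furniture and walls round the work are solid. World frame = base frame: x ahead of the robot, y to its left, z up, the work surface at z = 0. Lengths are in m, angles in rad, forces in N, time in s.
With the tool pointing down it reaches from about 0.4 to 0.9 m from the base axis. Payload 5.5 kg.
Tool frame: the origin (TCP) lies on the centre line of the jaws, within the pads' length; the fingertips stand 17 mm ahead of it and the grasp point (between the pads) lies 2 mm behind it; z points along the fingers, y is the line along which they close (so a half turn about z gives the same grasp; the last joint's range is limited). The gripper opens to 85 mm and grips with 20 to 120 N. Pads are 22 mm wide; open, the fingers measure 114 mm over their backs; the gripper's body (76 mm by 85 mm) begins 54 mm behind the grasp point. The pads swing forward as they close: fully open they stand 13 mm farther back than shut.
Start: joints at [-1.006, 0.501, -0.427, 1.55, 0.221, 1.138, -0.21], TCP at [0.193, 0.621, 0.209] pointing down, gripper open.
Joint ranges: [-2.88, 2.88], [-0.31, 2.03], [-1.54, 1.56], [0.2, 2.42], [-1.41, 4.55], [0.19, 2.02], [-2.57, 2.57]. Speed limits (rad/s): [2.57, 2.57, 3.14, 3.14, 3.14, 3.14, 3.14].

### API

Orientations are given as a unit quaternion [w, x, y, z].
In Python, from bench import sense, capture, get_calibration, hand_in gives the robot as it stands.
- The arm moves only by the tool apply_moves, never from a script. Its argument "plan" is a list of rows, each an object with "delta_pos": the shift along the tool's x, y, z scaled (see below), a list of three; "spin": the turn about the tool's z scaled (see below). A call has 1 to 8 rows; each row shifts and turns the commanded pose from where the row before left it, along the tool's axes as they then stand; what a row does not reach is not made up. The controller multiplies each number of a shift by 2 cm and each number of a turn by pi/2 rad. A row lasts 1/8 s, in which the tool goes at most 62.5 mm and 10.7 degrees, less where a joint would pass 70% of its speed; a pose out of reach is approached as far as the arm can. A call with a number of a shift or a turn outside -1 to 1 is refused whole. A call with a gripper value outside its range is refused whole. "jaw" is the opening, from 0 (shut) to 1 (fully open), set as the call begins (left out, the last holds). The fingers move at their own pace and stop on an object; "squeeze" is the grip in N (left out, the last holds). Time passes only in rows, so rows that do not move let the fingers close. It gives the time, the measured TCP pose, the force, the opening and the grip force at its end, in the units of the state.
- sense(): the state, without advancing time (a new reading comes with each control period).
- capture(name): name is "side" or "top"; returns (picture, depth): 420x560x3 uint8, red, green, blue; 420x560 float32, m along the optical axis (not along the pixel's ray), 0 where there is no reading.
- get_calibration(name): a dict with "fov_y" (degrees; the focal length in pixels is half the picture's height over the tangent of half this angle, whatever the lens; pixels are square), "cx", "cy" (the principal point, pixels), "extrinsics" (4x4, takes a point from world to camera coordinates). Camera axes: x right, y up, looking along -z (the intrinsics and any distortion apply to the point x, -y, -z); pixel columns grow to the right and rows downward; lengths in m; the calibration is good to about 2 mm. A picture is of the moment at which its call begins. get_calibration takes no time and is no camera call.
- hand_in(): hands the job in; it is judged then, once.
The state is a dict: "time_s": time; "qpos": joint angles; "joint_velocities": joint speeds; "joint_efforts": joint torques, N m; "position": TCP position; "orientation": TCP orientation; "force": force on the tool from outside, world axes, zero at the start; "torque": the same for the moment, N m; "width": finger opening in m; "gripper_force": force on a finger pad.
Only numpy, scipy, OpenCV 4.12 (cv2) and the standard library are available. Lean on these libraries where they do the work, as an engineer would, in place of code of your own. Each camera call takes 0.05 s, during which the arm holds its last target. There are 200 camera calls.

### The job

The metal disc under the laser gauge has been measured: push the index table clockwise (as its red arrows show) by one step, so that it clicks into its next stop with that disc's nest at the front. Then swing that nest's blue clamshell lid up and back past upright so that it stays open by itself, lift the disc out and set it down flat on the grey liner of the tray in front of the vacuum sealer, beside the disc that already lies there and not on top of it. Last, shut the lid of the emptied nest again; do not bump the gauge head and leave everything else as it is.

Things in the scene. Friction and masses are not known exactly. Their poses are not given: they have to be found in the camera images.
- index_base: Index table, fixed. Origin: on the bench (z = 0) under the turning plate's centre; -x is its front, facing the robot, +y left, z up; angles below are in this frame, counter-clockwise from +x. Plate: aluminium, radius 100 mm, top z = 42 mm, three nests 66 mm from the axis; at the start a is at -60 deg under the gauge, b (waiting disc) at 60, c (empty) at 180 = front. All lids shut.
- index_plate (a joint): Turn of the plate, rad, growing clockwise from above; 0 at the start, detent stops every 2.094 (120 deg), alike both ways. The detent in the base pulls it to the nearer stop: resistance peaks at 0.44 N m (5 N at a post, plus 0.22 N m per rad/s) a quarter of the way, vanishes half-way (1.05), and from there on the plate runs on into the next stop by itself in about a second and is held there.
- push_post (a point): Point at z = 60 mm on the axis of the front right one of three upright posts for pushing the plate (220 deg at the start, 90 mm from the plate's axis): steel pin, 10 mm diameter, z = 42 to 72 mm, black 16 mm ball on top (to z = 80). One step carries it round the front to 100 deg; then the next post stands at 220 deg, 58 mm right of the front nest's centre line.
- nest_a (a point): Seat of the nest that starts under the gauge: centre of the underside of its disc, z = 64 mm, turns with the plate. Disc lies on a brass pedestal (24 mm diameter, 16 mm above the nest's 30 mm wide foot), its edge overhanging; four 5 mm pins, 19 mm inwards and outwards and 11 mm sideways of the centre, tops z = 68. Its two flanks (along the plate's circumference) are free for fingers.
- front_stop (a point): Fixed point on the index table: where point nest_a comes to lie when that nest rests at the front (180 deg, 66 mm from the axis, z = 64 mm).
- lid_a (a joint): Opening of the lid of nest a (under the gauge at the start), rad: 0 shut and level, 1.57 upright, 2.2 open stop, leaning over the hub. Free hinge, 50 g: falls shut below about 1.5, falls open and stays above 1.6. Under the gauge there is no room to open it.
- lid_a_tab (a point): Centre of the black pull tab at that lid's outer edge: 20 mm radially, 12 mm wide along the circumference, 12 mm high, z = 71 to 83 mm when shut, 99 mm from the plate's axis, 60 mm out from the hinge axis and 4.5 mm above it; free beside and below. The lid is a blue open frame, 44 mm wide, 4 mm thick, 1.5 to 51.5 mm from the hinge; the disc shows through its window.
- lid_a_hinge (a point): Middle of that lid's hinge axis, which is level and tangential to the plate, on the hub side of the nest: 39 mm from the plate's axis, z = 72.5 mm.
- lid_b (a joint): Opening of the lid of nest b (rad, 0 shut); to stay shut.
- lid_c (a joint): Opening of the lid of nest c, at the front at the start (rad, 0 shut); to stay shut.
- disc_gauged_c (a point): Centre of the turned metal disc to be unloaded, in nest a: diameter 38 mm, 5 mm thick, about 44 g, lying flat (z is its axis), centre at z = 66.5 mm in the nest. The shut lid's frame is 1.5 mm above it and covers its edge.
- disc_gauged: The same disc; origin at the centre of its underside.
- disc_waiting: Like disc in nest b, which comes under the gauge with the step; to stay in its nest. Origin: centre of its underside.
- disc_packed: Like disc already lying in the tray, in its -y half. Origin: centre of its underside.
- gauge_head: Laser gauge, fixed: black and yellow box, 62 x 22 x 44 mm, over the nest at -60 deg (38 to 100 mm from the plate's axis, z = 97 to 141 mm), on a bracket (top z = 133 mm) and a 16 mm column 153 mm from the axis, on a lug of the base (to 170 mm, 16 mm high). Origin and axes as index_base.
- tray: Light grey open tray in front of the vacuum sealer, fixed, outside 98 x 166 mm, walls 3 mm thick and 16 mm high; dark grey liner inside, top 6 mm above the bench. Origin: under its centre on the bench; x across it (92 mm inside, +x towards the sealer), y along it (160 mm inside).
- tray_free (a point): Middle of the free half of the tray, on the liner's top, 36 mm from the tray's centre along its +y; axes as the tray's.
- wash_bottle: Bystander: white wash bottle with blue cap, 64 x 106 x 184 mm, behind the sealer near the wall. Origin at its underside.
- packing_tape: Bystander: roll of tape lying flat, 105 mm diameter, 48 mm high, behind the sealer.
- petri_dish: Bystander: petri dish, 92 mm diameter, 14 mm high, behind the sealer.

How it is judged:
On the way, in this order (a step that is already met when the one before it is completed fails the run):
1. the table has clicked into its next stop clockwise, lids shut, the gauged disc at the front (value of joint index_plate between 2.0444 and 2.1444 rad and velocity of joint index_plate between -0.1 and 0.1 rad/s and value of joint lid_a below 0.08 rad and horizontal distance between disc_gauged_c and front_stop below 0.005 m), for 0.2 s.
2. the front nest's lid stands open past upright by itself (value of joint lid_a above 1.9 rad and velocity of joint lid_a below 0.1 rad/s), for 0.2 s.
3. the disc is lifted clear of its nest (z of disc_gauged_c in the frame of index_base above 0.09 m), for 0.1 s.
4. the disc is lowered into the tray while still held (x of disc_gauged_c in the frame of tray between -0.03 and 0.03 m and y of disc_gauged_c in the frame of tray between -0.065 and 0.065 m and z of disc_gauged_c in the frame of tray below 0.02 m and contact force between the fingers and disc_gauged above 0.3 N), for 0.1 s.
5. the disc lies flat on the liner, released (x of disc_gauged_c in the frame of tray between -0.03 and 0.03 m and y of disc_gauged_c in the frame of tray between -0.065 and 0.065 m and z of disc_gauged_c in the frame of tray below 0.0115 m and angle between disc_gauged_c's own z axis and vertical below 0.1 rad and contact force between the fingers and disc_gauged below 0.05 N and linear speed of disc_gauged below 0.02 m/s), for 0.2 s.
6. the emptied nest's lid is shut (value of joint lid_a below 0.08 rad), for 0.2 s.
At the end, for the whole second after the job is handed in: Plate within 0.05 rad of the next stop; all lids shut (below 0.08 rad); gauged disc released, at rest, flat (0.1 rad) on the liner, centre within 30 mm across and 65 mm along of the tray's centre and below 11.5 mm (not on the other disc); waiting disc still in its nest, now under the gauge (all of step 5 and value of joint index_plate between 2.0444 and 2.1444 rad and velocity of joint index_plate between -0.1 and 0.1 rad/s and value of joint each of lid_a, lid_b, lid_c below 0.08 rad and horizontal distance between disc_waiting and gauge_head below 0.072 m and z of disc_waiting in the frame of index_base between 0.062 and 0.067 m); the robot touches nothing.
It fails at once if the lid is opened before its nest has come round to the front (value of joint lid_a above 0.3 rad and value of joint index_plate below 1.5 rad).
It fails at once if the gauge head is bumped (more than 5 N) (contact force between any of the arm, the fingers and gauge_head above 5 N).
It fails at once if another nest's lid is opened (value of joint any of lid_b, lid_c above 0.5 rad).
It fails at once if a bystander or the disc already in the tray is shifted by more than 25 mm (distance of any of wash_bottle, packing_tape, petri_dish, disc_packed from where it was at the start of the episode above 0.025 m).
It also fails if it takes over 66 s, if anything falls off the work surface, if the arm or the gripper's body presses on something with over 40 N, if the wrist force passes 120 N, or if a joint passes its speed limit or range.

## Working session

There is one attempt and no reset: what is moved stays moved. The work goes in short steps, Python scripts to look and compute and a tool call to move; the robot and the scene stay as the last step left them, time stands still between calls to the robot, and variables do not carry over. Pictures are saved under pics/ and viewed, at most 10 in all, crops included, and the job is handed in when it is done.

Besides the shell and the picture viewer there is one more tool, called after "Request:" as a command line: name --argument value ..., lists and objects as JSON in quotes. apply_moves: Moves the arm, as the interface text tells. Shifts and turns lie within -1 to 1; 1 stands for 2 cm of shift or pi/2 rad of turn. Its arguments: {"type":"object","properties":{"plan":{"type":"array","items":{"type":"object","properties":{"delta_pos":{"type":"array","items":{"type":"number","minimum":-1,"maximum":1}},"spin":{"type":"number","minimum":-1,"maximum":1}}}},"jaw":{"type":"number"},"squeeze":{"type":"number"}},"required":["plan"]}

```bash
mkdir -p pics; cat > h.py <<'E'
import numpy as np, cv2
from bench import sense, capture, get_calibration, hand_in
def cam(n):
    c=get_calibration(n); f=210/np.tan(np.radians(c['fov_y'])/2); return f,c['cx'],c['cy'],np.array(c['extrinsics'])
def ray(n,u,v):
    f,cx,cy,E=cam(n); d=np.array([(u-cx)/f,-(v-cy)/f,-1]); R=E[:3,:3]; return -R.T@E[:3,3], R.T@d
def onz(n,u,v,z):
    o,d=ray(n,u,v); return o+d*(z-o[2])/d[2]
def proj(n,p):
    f,cx,cy,E=cam(n); q=E[:3,:3]@np.array(p)+E[:3,3]; return np.array([cx+f*q[0]/-q[2], cy-f*q[1]/-q[2]])
def cloud(n,D):
    f,cx,cy,E=cam(n); v,u=np.mgrid[:420,:560]; P=np.stack([(u-cx)/f*D,-(v-cy)/f*D,-D],-1)
    return (P-E[:3,3])@E[:3,:3]
E
python3 - <<'E'
from h import *
print(sense()); print(get_calibration('top'),get_calibration('side'))
for n in('top','side'):
    p,d=capture(n); cv2.imwrite(f'pics/{n}0.png',p[:,:,::-1]); np.savez(f'pics/{n}0.npz',p=p,d=d)
E
```

```text
{'time_s': 0.0, 'qpos': array([-1.0057931 ,  0.50186376, -0.42679102,  1.55146074,  0.22080091,
        1.13829604, -0.21030816]), 'joint_velocities': array([-1.18393769e-03, -9.96882955e-05,  3.73239574e-04, -8.58972165e-04,
       -1.04281316e-03, -2.23019868e-03, -1.53781766e-03]), 'joint_efforts': array([-8.41964575e-04, -5.69508076e+01, -5.81643865e+00, -2.80937093e+01,
        1.07683148e-02,  1.18578156e-02,  2.27787478e-05]), 'position': array([0.19302655, 0.61989793, 0.20784493]), 'orientation': array([-1.82060679e-04,  1.50305238e-01,  9.88639148e-01, -9.68111500e-04]), 'force': array([-0.10966181,  0.32304381,  0.43639203]), 'torque': array([0.0047348 , 0.02036958, 0.00800401]), 'gripper_force': 0.0, 'width': 0.08541152335519488}
{'fov_y': 49.867803463769356, 'cx': 276.5933655250106, 'cy': 211.20674617105408, 'extrinsics': array([[ 1.09408465e-02, -9.99937178e-01,  2.43673261e-03,
        -7.47447059e-02],
       [ 9.88761570e-01,  1.11818646e-02,  1.49082274e-01,
        -5.79812496e-01],
       [-1.49100156e-01,  7.78261284e-04,  9.88821793e-01,
        -1.04009754e+00],
       [ 0.00000000e+00,  0.00000000e+00,  0.00000000e+00,
         1.00000000e+00]])} {'fov_y': 48.52080124168595, 'cx': 280.02897973484903, 'cy': 211.25426961287198, 'extrinsics': array([[ 0.91775812, -0.39702967, -0.00935296, -0.56497251],
       [ 0.23434587,  0.52239067,  0.81987194, -0.16510485],
       [-0.32062758, -0.75463596,  0.57247054, -1.06778269],
       [ 0.        ,  0.        ,  0.        ,  1.        ]])}
```

View pics/top0.png

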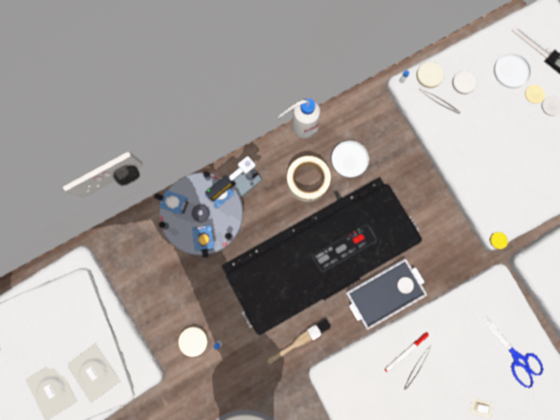

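View pics/side0.png

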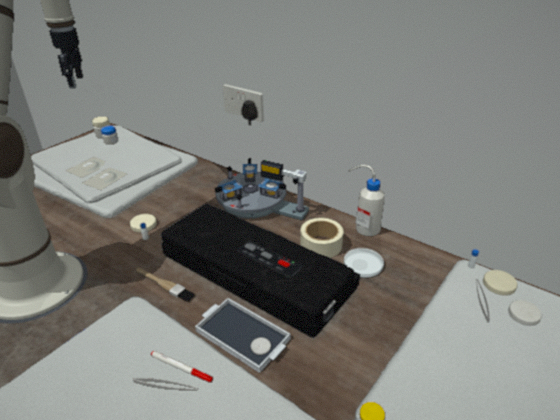

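The top view shows the table hub near (201,212), front nest near (204,238), gauge head at (220,188), tray at (387,294) with packed disc at (405,285). The side view agrees with this; the gauge is at (271,169) and the tray at (243,332).

```bash
python3 - <<'E'
from h import *
Z=np.load('pics/top0.npz');p,d=Z['p'],Z['d'];P=cloud('top',d)
print(onz('top',201,212,.08),onz('top',387,294,.006))
c0=onz('top',201,212,.06)[:2]
m=(abs(P[...,2]-.042)<.006)&(np.hypot(P[...,0]-c0[0],P[...,1]-c0[1])<.125)
c=m.astype(np.uint8); cnt=max(cv2.findContours(c,0,1)[0],key=cv2.contourArea)
h=cv2.convexHull(np.argwhere(m)[:,::-1].astype(np.int32))
xy=np.array([onz('top',u,v,.042)[:2] for u,v in h[:,0]]);print('n',m.sum(),cv2.minEnclosingCircle(xy.astype(np.float32)),cv2.fitEllipse(xy.astype(np.float32)))
# black balls / blue
hsv=cv2.cvtColor(p,cv2.COLOR_RGB2HSV)
blue=((abs(hsv[...,0].astype(int)-108)<12)&(hsv[...,1]>130)&(hsv[...,2]>60)).astype(np.uint8)
n,l,s,ce=cv2.connectedComponentsWithStats(blue)
for i in range(1,n):
    if s[i,4]>15:print('blue',s[i],ce[i],onz('top',*ce[i],.0745))
# tray liner
w=onz('top',387,294,.006)[:2]
m=(np.hypot(P[...,0]-w[0],P[...,1]-w[1])<.13)&(hsv[...,2]<110)&(abs(P[...,2]-.006)<.008)&(hsv[...,0]>95)&(hsv[...,0]<135)
m=cv2.morphologyEx(m.astype(np.uint8),cv2.MORPH_OPEN,np.ones((3,3)))
cnt=max(cv2.findContours(m,0,1)[0],key=cv2.contourArea).astype(np.float32)
q=np.array([onz('top',u,v,.006)[:2] for u,v in cnt[:,0]]).astype(np.float32)
print('tray',cv2.minAreaRect(q), cv2.boundingRect(cnt.astype(np.int32)))
big=cv2.resize(p[150:280,140:290],None,fx=5,fy=4.6,interpolation=cv2.INTER_CUBIC)
big=cv2.resize(p[155:270,145:275],None,fx=5,fy=5,interpolation=cv2.INTER_CUBIC)
cv2.imwrite('pics/crop.png',big[:,:,::-1])
E
```

```text
[0.5712752  0.10677042 0.08      ] [ 0.38686641 -0.33745339  0.006     ]
n 3641 ((0.5740708708763123, 0.11389009654521942), 0.10010004043579102) ((0.5737572312355042, 0.1141485869884491), (0.19853687286376953, 0.19967447221279144), 133.98609924316406)
blue [404  71   5   5  18] [405.72222222  73.05555556] [ 0.92097044 -0.38012264  0.0745    ]
blue [301  99  14  15 121] [307.7768595  106.68595041] [ 0.83198246 -0.14075809  0.0745    ]
blue [214 344   5   5  19] [216.36842105 345.78947368] [0.27108289 0.06264096 0.0745    ]
blue [510 348  33  39 314] [522.8566879  363.68789809] [ 0.23984921 -0.61862003  0.0745    ]
tray ((0.3806530237197876, -0.387920618057251), (0.02407907508313656, 0.0680193305015564), 33.06474685668945) (398, 286, 24, 22)
```

View pics/crop.png

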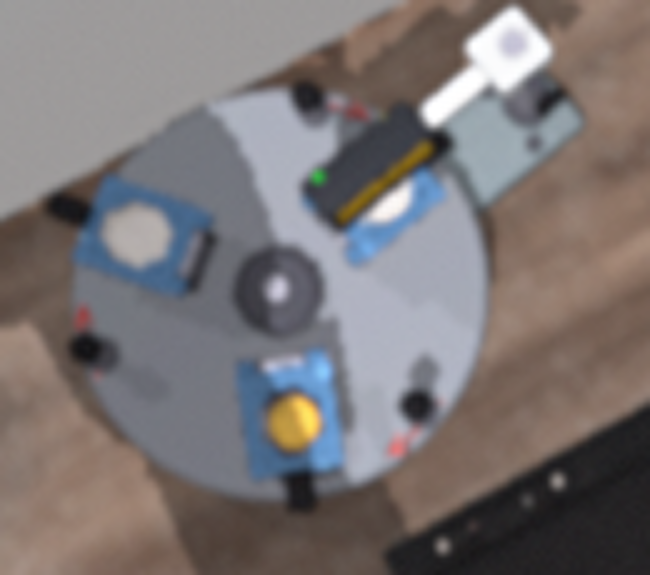

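The crop shows the three post balls at crop (308,96), (86,349) and (417,404), the front tab at (301,492), and the hub at (279,290). The push post is the (417,404) one.

```bash
python3 - <<'E'
from h import *
Z=np.load('pics/top0.npz');p,d=Z['p'],Z['d']
c=np.array([.574,.114])
B=[]
for (x,y),a,z in [((308,96),-20,.072),((86,349),100,.072),((417,404),220,.072),((301,492),180,.083)]:
    q=onz('top',x/5-.4+145,y/5-.4+155,z)[:2];v=q-c
    B.append(q);print(q,np.hypot(*v),(np.degrees(np.arctan2(v[1],v[0]))-a+180)%360-180)
print('mean balls',np.mean(B[:3],0))
c2=np.mean(B[:3],0)
for q,a in zip(B,(-20,100,220,180)):
    v=q-c2;print(np.hypot(*v),(np.degrees(np.arctan2(v[1],v[0]))-a+180)%360-180)
g=p[294,375];print(g,p[300,395])
dist=np.abs(p.astype(int)-g.astype(int)).sum(-1)<40
n,l,s,ce=cv2.connectedComponentsWithStats(dist.astype(np.uint8),connectivity=4)
k=l[294,375];print(s[k])
cnt=np.argwhere(l==k)[:,::-1]
q=np.array([onz('top',u,v,.006)[:2] for u,v in cnt]).astype(np.float32)
print('liner',cv2.minAreaRect(q))
print('packed',onz('top',405,285,.011))
E
```

```text
[0.66385843 0.09910587] 0.09108442905990768 10.588725676713864
[0.54230143 0.19811558] 0.08989009878109447 10.648684556067195
[0.51838433 0.04364814] 0.08967991789319864 11.672364560027574
[0.47653399 0.09422506] 0.09945185539028846 11.4690948309144
mean balls [0.57484807 0.11362319]
0.09018646460116636 10.736788652724101
0.09054416849657987 11.066781422392808
0.08991475024452496 11.099512284178672
0.10020950641535305 11.161537638380992
[ 97 101 113] [ 94  97 110]
[ 351  263   72   62 1952]
liner ((0.3895973265171051, -0.33467626571655273), (0.08267240226268768, 0.1549985259771347), 29.821849822998047)
packed [ 0.40887287 -0.38025923  0.011     ]
```

```bash
cat >> h.py <<'E'
C=np.array([.5745,.1138]); TH=np.radians(11.0)
def rot(a): return np.array([[np.cos(a),-np.sin(a)],[np.sin(a),np.cos(a)]])
def pol(r,deg): return C+rot(TH)@(r*np.array([np.cos(np.radians(deg)),np.sin(np.radians(deg))]))
def tab2w(x,y): return C+rot(TH)@np.array([x,y])
def yaw():
    w,x,y,z=sense()['orientation']; return np.arctan2(2*(x*y+w*z),1-2*(y*y+z*z))  # tool x heading
def go(tgt,head=None):
    """delta in tool units (x,y,z) from measured pose, spin units (positive=cw)"""
    s=sense(); p=s['position']; a=yaw(); d=np.array(tgt)-p
    ex=np.array([np.cos(a),np.sin(a)]); ey=np.array([np.sin(a),-np.cos(a)])
    print('t',round(s['time_s'],2),'p',p.round(4),'head',round(np.degrees(a),1),'F',s['force'].round(1),'w',round(s['width'],4),'q7',s['qpos'][6].round(2))
    r=np.array([ex@d[:2],ey@d[:2],-d[2]])/.02
    sp=None if head is None else ((a-np.radians(head)+np.pi)%(2*np.pi)-np.pi)/(np.pi/2)
    print('units',r.round(2),'spin',None if sp is None else round(sp,3))
E
python3 - <<'E'
from h import *
go([*pol(96,239),.18],141)
Z=np.load('pics/top0.npz');P=cloud('top',Z['d'])
print('sealer z',[P[v,u].round(3) for u,v in [(250,290),(320,260),(235,272)]])
Z=np.load('pics/side0.npz');P=cloud('side',Z['d'])
m=(np.linalg.norm(P[...,:2]-[.193,.62],axis=-1)<.09)&(P[...,2]<.26)&(P[...,2]>.1)
q=P[m];print(m.sum(),np.percentile(q[:,2],[0,1,3,10]), sense()['position'][2])
E
```

```text
t 0.1 p [0.193 0.62  0.208] head 162.7 F [ 1.2 -0.4 -0.2] w 0.0855 q7 -0.21
units [ 2.01360e+02 -4.81312e+03  1.40000e+00] spin 0.241
sealer z [array([ 0.395, -0.01 ,  0.079]), array([ 0.464, -0.168,  0.083]), array([0.434, 0.025, 0.08 ])]
173 [0.10004693 0.10009898 0.10093144 0.10184839] 0.20797099220564635
```

```bash
python3 - <<'E'
from h import *
go([*pol(.096,239),.15],141); print(pol(.096,239))
Z=np.load('pics/side0.npz');P=cloud('side',Z['d'])[50:95,45:95]
m=(np.linalg.norm(P[...,:2]-[.193,.62],axis=-1)<.09)
q=P[m];print(m.sum(),np.percentile(q[:,2],[0,1,3,10]))
E
```

```text
t 0.1 p [0.193 0.62  0.208] head 162.7 F [ 1.2 -0.4 -0.2] w 0.0855 q7 -0.21
units [-25.51 -23.29   2.9 ] spin 0.241
[0.54166607 0.02358951]
686 [0.24155773 0.24364799 0.24649678 0.25690459]
```

Request:
apply_moves --jaw 0 --plan '[{"delta_pos": [-1, -0.9, 0]}, {"delta_pos": [-1, -0.9, 0]}, {"delta_pos": [-1, -0.9, 0]}, {"delta_pos": [-1, -0.9, 0]}, {"delta_pos": [-1, -0.9, 0]}, {"delta_pos": [-1, -0.9, 0]}, {"delta_pos": [-1, -0.9, 0]}, {"delta_pos": [-1, -0.9, 0]}]'

```text
invalid input at $.plan[0]: expected keys delta_pos, spin
```

Request:
apply_moves --plan '[{"delta_pos": [-1, -0.9, 0]}, {"delta_pos": [-1, -0.9, 0]}, {"delta_pos": [-1, -0.9, 0]}, {"delta_pos": [-1, -0.9, 0]}, {"delta_pos": [-1, -0.9, 0]}, {"delta_pos": [-1, -0.9, 0]}, {"delta_pos": [-1, -0.9, 0]}, {"delta_pos": [-1, -0.9, 0]}]'

```text
invalid input at $.plan[0]: expected keys delta_pos, spin
```

Request:
apply_moves --plan '[{"delta_pos": [-1, -0.9, 0]}, {"delta_pos": [-1, -0.9, 0]}, {"delta_pos": [-1, -0.9, 0]}, {"delta_pos": [-1, -0.9, 0]}, {"delta_pos": [-1, -0.9, 0]}, {"delta_pos": [-1, -0.9, 0]}, {"delta_pos": [-1, -0.9, 0.5], "spin": 0.11}, {"delta_pos": [-0.5, -0.7, 0.5], "spin": 0.11}]'

```text
invalid input at $.plan[0]: expected keys delta_pos, spin
```

```bash
python3 - <<'E'
from h import *
go([*pol(.096,239),.069],141)
p,d=capture('side'); q=sense()['position']
for dz in(.017,.02,.01,0): print(dz,proj('side',q-[0,0,dz]).round(1))
u,v=proj('side',q-[0,0,.017]).astype(int)
np.savez('pics/side1.npz',p=p,d=d)
cv2.imwrite('pics/s1.png',cv2.resize(p[v-50:v+40,u-60:u+60],None,fx=6,fy=6,interpolation=cv2.INTER_CUBIC)[:,:,::-1]); print(u,v)
E
```

```text
t 0.1 p [0.193 0.62  0.208] head 162.7 F [ 1.2 -0.4 -0.2] w 0.0855 q7 -0.21
units [-25.51 -23.29   6.95] spin 0.241
0.017 [81.  98.3]
0.02 [81.2 99.2]
0.01 [80.4 96.2]
0 [79.6 93.2]
80 98
```

View pics/s1.png

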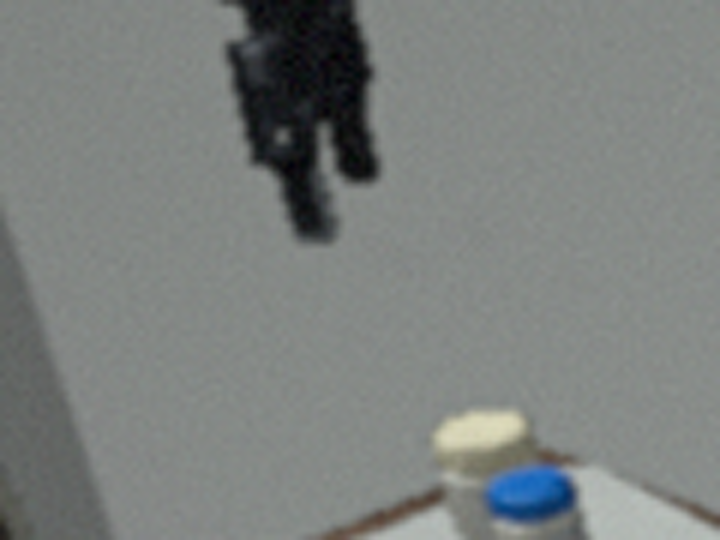

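The open fingertips are at about (76,83), roughly 11 px off the projection. That suggests lens distortion near the picture's edge, so I'll be careful with the tray. Moves need spin in every row.

Request:
apply_moves --jaw 0 --plan '[{"delta_pos": [-1, -0.9, 0], "spin": 0}, {"delta_pos": [-1, -0.9, 0], "spin": 0}, {"delta_pos": [-1, -0.9, 0], "spin": 0}, {"delta_pos": [-1, -0.9, 0], "spin": 0}, {"delta_pos": [-1, -0.9, 0], "spin": 0}, {"delta_pos": [-1, -0.9, 0], "spin": 0}, {"delta_pos": [-1, -0.9, 0], "spin": 0}, {"delta_pos": [-1, -0.9, 0], "spin": 0}]'

```text
time_s: 1.15
position: [0.3034, 0.4346, 0.2086]
orientation: [-0.0, 0.15, 0.989, -0.0]
force: [0.2, -0.2, 0.3]
width: 0.0002
gripper_force: 0.0
```

Request:
apply_moves --plan '[{"delta_pos": [-1, -0.9, 0], "spin": 0}, {"delta_pos": [-1, -0.9, 0], "spin": 0}, {"delta_pos": [-1, -0.9, 0], "spin": 0}, {"delta_pos": [-1, -0.9, 0], "spin": 0}, {"delta_pos": [-1, -0.9, 0], "spin": 0}, {"delta_pos": [-1, -0.9, 0], "spin": 0}, {"delta_pos": [-1, -0.9, 0], "spin": 0}, {"delta_pos": [-1, -0.9, 0], "spin": 0}]'

```text
time_s: 2.15
position: [0.4133, 0.2497, 0.2088]
orientation: [-0.0, 0.15, 0.989, -0.0]
force: [0.0, -0.8, -0.1]
width: -0.0004
gripper_force: 0.0
```

Request:
apply_moves --plan '[{"delta_pos": [-1, -0.9, 0], "spin": 0}, {"delta_pos": [-1, -0.9, 0], "spin": 0}, {"delta_pos": [-1, -0.9, 0], "spin": 0}, {"delta_pos": [-1, -0.9, 0], "spin": 0}, {"delta_pos": [-1, -0.9, 0], "spin": 0}, {"delta_pos": [-1, -0.9, 0.5], "spin": 0}, {"delta_pos": [-1, -0.9, 0.5], "spin": 0.12}, {"delta_pos": [-0.5, -0.7, 0.5], "spin": 0.12}]'

```text
time_s: 3.15
position: [0.5122, 0.0702, 0.1784]
orientation: [0.0, 0.335, 0.942, -0.0]
force: [-1.0, 0.8, -0.3]
width: 0.0002
gripper_force: 0.0
```

```bash
python3 - <<'E'
from h import *
go([*pol(.096,239),.069],141)
p,d=capture('side'); q=sense()['position']
for dz in(.017,.01,0): print(dz,proj('side',q-[0,0,dz]).round(1))
u,v=proj('side',q-[0,0,.017]).astype(int)
cv2.imwrite('pics/s2.png',cv2.resize(p[v-50:v+40,u-60:u+60],None,fx=6,fy=6,interpolation=cv2.INTER_CUBIC)[:,:,::-1]); print(u,v)
E
```

```text
t 3.15 p [0.5122 0.0702 0.1784] head 140.8 F [-1.   0.8 -0.3] w 0.0002 q7 0.68
units [-2.61 -0.87  5.47] spin -0.002
0.017 [231.5 163.9]
0.01 [231.3 161.5]
0 [231. 158.]
231 163
```

View pics/s2.png

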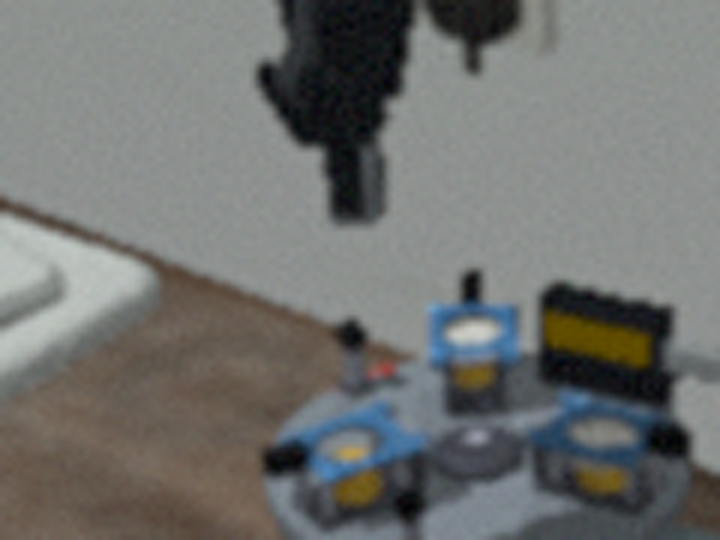

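```bash
python3 - <<'E'
from h import *
print('post ball exp',proj('side',[*pol(.09,220),.072]),'seen 239,197')
print('left ball exp',proj('side',[*pol(.09,100),.072]),'seen 229,168.5')
print('gauge',proj('side',[*pol(.069,-60),.12]),'seen 272,169')
print('tool tip closed exp',proj('side',sense()['position']-[0,0,.017]),'seen 230.5,149.7')
print('hub',proj('side',[*C,.06]))
E
```

```text
post ball exp [239.05313997 196.73424924] seen 239,197
left ball exp [229.44075189 168.32872127] seen 229,168.5
gauge [271.86436486 169.77866088] seen 272,169
tool tip closed exp [231.48004881 163.90041963] seen 230.5,149.7
hub [250.19386466 183.31241867]
```

```bash
python3 - <<'E'
from h import *
pT,dT=capture('top'); p,d=capture('side'); np.savez('pics/v3.npz',pT=pT,dT=dT,p=p,d=d)
P=cloud('side',d); print(sense()['position'])
for v in range(130,153,2): print(v,[(*P[v,u].round(3),) if d[v,u]>0 else 0 for u in (228,231,234)], p[v,231])
q=sense()['position']; print(proj('top',q-[0,0,.017]),proj('top',q+[0,0,.024]),proj('top',q+[0,0,.1]))
u,v=proj('top',q).astype(int)
cv2.imwrite('pics/t3.png',cv2.resize(pT[v-60:v+60,u-70:u+70],None,fx=5,fy=5,interpolation=cv2.INTER_CUBIC)[:,:,::-1]);print(u,v)
E
```

```text
[0.51097876 0.07081283 0.17824841]
130 [(np.float64(0.511), np.float64(0.074), np.float64(0.252)), (np.float64(0.51), np.float64(0.046), np.float64(0.263)), (np.float64(0.524), np.float64(0.067), np.float64(0.252))] [15 12 16]
132 [(np.float64(0.499), np.float64(0.033), np.float64(0.266)), (np.float64(0.51), np.float64(0.048), np.float64(0.257)), (np.float64(0.523), np.float64(0.064), np.float64(0.248))] [16 18 23]
134 [(np.float64(0.499), np.float64(0.036), np.float64(0.26)), (np.float64(0.511), np.float64(0.05), np.float64(0.251)), (np.float64(0.521), np.float64(0.06), np.float64(0.245))] [22 26 29]
136 [(np.float64(0.498), np.float64(0.033), np.float64(0.256)), (np.float64(0.511), np.float64(0.051), np.float64(0.245)), (np.float64(0.523), np.float64(0.066), np.float64(0.236))] [15 19 22]
138 [(np.float64(0.498), np.float64(0.034), np.float64(0.25)), (np.float64(0.513), np.float64(0.059), np.float64(0.236)), (np.float64(0.522), np.float64(0.064), np.float64(0.232))] [55 55 60]
140 [(np.float64(0.503), np.float64(0.053), np.float64(0.235)), (np.float64(0.512), np.float64(0.057), np.
[... 631 characters left out ...]
 np.float64(0.213))] [52 53 56]
148 [(np.float64(0.503), np.float64(0.06), np.float64(0.21)), (np.float64(0.509), np.float64(0.052), np.float64(0.213)), (np.float64(0.518), np.float64(0.059), np.float64(0.208))] [42 47 51]
150 [(np.float64(0.504), np.float64(0.062), np.float64(0.204)), (np.float64(0.508), np.float64(0.052), np.float64(0.207)), (np.float64(0.598), np.float64(0.323), np.float64(0.06))] [72 76 77]
152 [(np.float64(0.585), np.float64(0.349), np.float64(0.043)), (np.float64(0.59), np.float64(0.33), np.float64(0.052)), (np.float64(0.598), np.float64(0.325), np.float64(0.052))] [137 142 140]
[210.70126923 234.69192833] [207.83494183 232.71770277] [201.79091977 228.55479282]
209 233
```

View pics/t3.png

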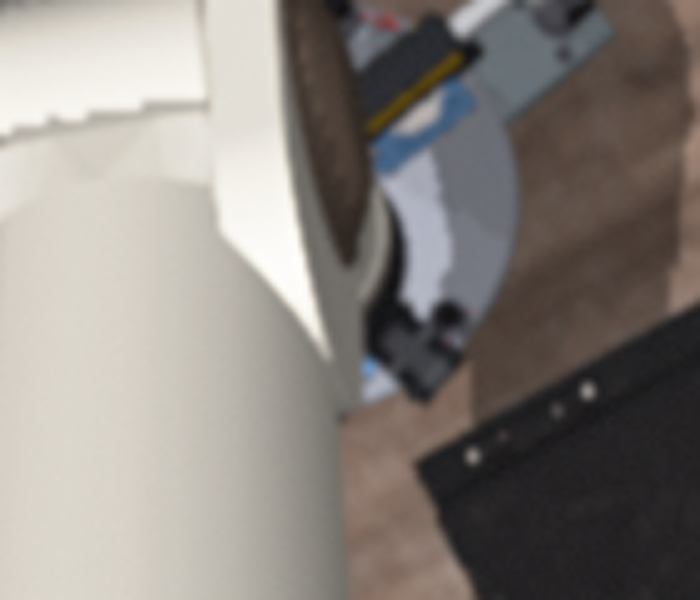

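The side crop and its depth put the closed fingertips at z≈0.204 while the TCP reads 0.178. So the tips stand about 26 mm above the reported TCP, although 17 mm below was expected. The table projections agree to within 1 px. I'll descend part way and check again.

Request:
apply_moves --plan '[{"delta_pos": [-1, -0.3, 0.5], "spin": 0}, {"delta_pos": [-1, -0.3, 0.8], "spin": 0}, {"delta_pos": [-0.6, -0.3, 0.9], "spin": 0}, {"delta_pos": [0, 0, 0.9], "spin": 0}, {"delta_pos": [0, 0, 0.4], "spin": 0}, {"delta_pos": [0, 0, 0], "spin": 0}]'

```text
time_s: 4.05
position: [0.5401, 0.0252, 0.1079]
orientation: [-0.001, 0.332, 0.943, -0.0]
force: [0.0, -0.2, 0.4]
width: 0.0001
gripper_force: 0.0
```

```bash
cat >> h.py <<'E'
def tip(name):
    p,d=capture('side'); q=sense()['position']; P=cloud('side',d)
    u,v=proj('side',q+[0,0,.026]).astype(int)
    m=(np.linalg.norm(P[...,:2]-q[:2],axis=-1)<.035)&(p.max(-1)<100)&(P[...,2]>q[2]-.03)&(P[...,2]<q[2]+.07)
    k=np.zeros(m.shape,bool);k[v-25:v+25,u-25:u+25]=1;m&=k
    z=P[m]; print('pos',q.round(4),'tip z pct',np.percentile(z[:,2],[0,2,5,10]).round(3),'xy low',z[z[:,2]<np.percentile(z[:,2],15)].mean(0).round(3))
    cv2.imwrite(f'pics/{name}.png',cv2.resize(p[v-45:v+45,u-60:u+60],None,fx=6,fy=6,interpolation=cv2.INTER_CUBIC)[:,:,::-1]); print('crop0',u-60,v-45)
E
python3 - <<'E'
from h import *
tip('s4'); go([*pol(.096,239),.026],141)
E
```

```text
pos [0.5407 0.0252 0.1087] tip z pct [0.079 0.109 0.131 0.133] xy low [0.535 0.022 0.125]
crop0 188 132
t 4.1 p [0.5407 0.0252 0.1087] head 141.3 F [0.4 1.1 0.3] w 0.0004 q7 0.78
units [-0.09 -0.03  4.13] spin 0.003
```

View pics/s4.png

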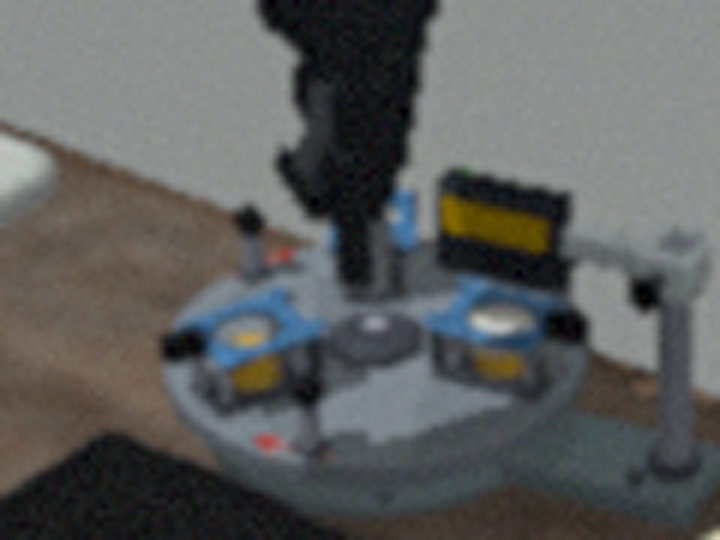

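Request:
apply_moves --plan '[{"delta_pos": [0, 0, 1], "spin": 0}, {"delta_pos": [0, 0, 1], "spin": 0}, {"delta_pos": [0, 0, 1], "spin": 0}, {"delta_pos": [0, 0, 0.8], "spin": 0}, {"delta_pos": [0, 0, 0.3], "spin": 0}, {"delta_pos": [0, 0, 0], "spin": 0}]'

```text
time_s: 4.85
position: [0.5409, 0.0251, 0.0269]
orientation: [-0.0, 0.332, 0.943, -0.0]
force: [-0.3, -0.3, 0.4]
width: -0.0001
gripper_force: 0.0
```

```bash
python3 - <<'E'
from h import *
tip('s5'); go([*pol(.0914,230.1),.026],141)
E
```

```text
pos [0.5413 0.025  0.0273] tip z pct [-0.003 -0.002 -0.001 -0.001] xy low [ 0.552  0.022 -0.001]
crop0 190 159
t 4.9 p [0.5413 0.025  0.0273] head 141.2 F [-0.6 -0.8 -0.5] w -0.0001 q7 0.77
units [ 0.7  -0.    0.07] spin 0.003
```

Request:
apply_moves --plan '[{"delta_pos": [0.4, 0, 0], "spin": 0}, {"delta_pos": [0.3, 0, 0], "spin": 0}, {"delta_pos": [0.4, -0.05, 0], "spin": 0.055}, {"delta_pos": [0.4, -0.05, 0], "spin": 0.055}, {"delta_pos": [0.4, -0.05, 0], "spin": 0.055}, {"delta_pos": [0.4, -0.05, 0], "spin": 0.055}]'

```text
time_s: 5.65
position: [0.5062, 0.0526, 0.0275]
orientation: [0.002, 0.491, 0.871, 0.0]
force: [3.8, -4.2, -1.1]
width: -0.0
gripper_force: 3.0
```

```bash
python3 - <<'E'
from h import *
go([*pol(.0914,210.1),.026],121)
p,d=capture('side')
cv2.imwrite('pics/s6.png',cv2.resize(p[130:230,180:320],None,fx=5,fy=5,interpolation=cv2.INTER_CUBIC)[:,:,::-1])
E
```

```text
t 5.65 p [0.5062 0.0526 0.0275] head 121.2 F [ 3.8 -4.2 -1.1] w -0.0 q7 0.42
units [0.06 0.01 0.08] spin 0.002
```

View pics/s6.png

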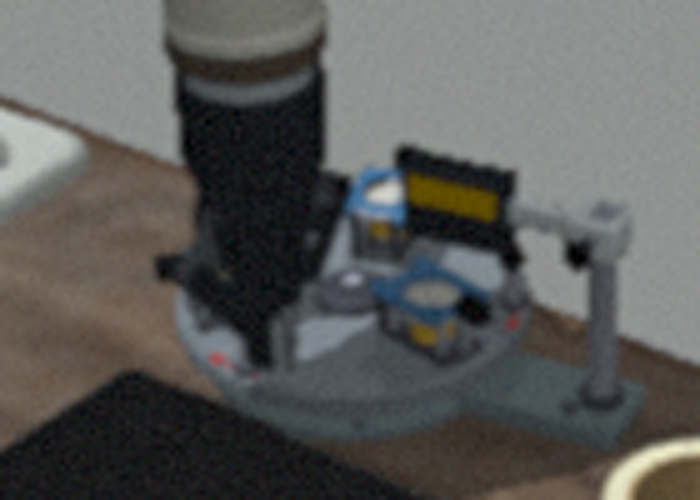

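The picture shows the plate has turned about 20° with the fingers at (235,200) behind the post, and the pushing force is about 5 N. I'll continue.

Request:
apply_moves --plan '[{"delta_pos": [0.4, -0.05, 0], "spin": 0.055}, {"delta_pos": [0.4, -0.05, 0], "spin": 0.055}, {"delta_pos": [0.4, -0.05, 0], "spin": 0.055}, {"delta_pos": [0.4, -0.05, 0], "spin": 0.055}, {"delta_pos": [0.4, -0.05, 0], "spin": 0.055}, {"delta_pos": [0.4, -0.05, 0], "spin": 0.055}, {"delta_pos": [0.4, -0.05, 0], "spin": 0.055}, {"delta_pos": [0.4, -0.05, 0], "spin": 0.055}]'

```text
time_s: 6.7
position: [0.4824, 0.1127, 0.0274]
orientation: [0.0, 0.756, 0.654, 0.0]
force: [0.6, -1.4, 0.4]
width: -0.0
gripper_force: 0.8
```

Request:
apply_moves --plan '[{"delta_pos": [0.4, -0.05, 0], "spin": 0.055}, {"delta_pos": [0.4, -0.05, 0], "spin": 0.055}, {"delta_pos": [0.4, -0.05, 0], "spin": 0.055}, {"delta_pos": [0.4, -0.05, 0], "spin": 0.055}, {"delta_pos": [0, 0, -0.5], "spin": 0.06}, {"delta_pos": [0, 0, -1], "spin": 0.1}, {"delta_pos": [0, 0, -1], "spin": 0.1}, {"delta_pos": [0, 0, -1], "spin": 0.1}]'

```text
time_s: 7.7
position: [0.4862, 0.1453, 0.0976]
orientation: [-0.0, 0.967, 0.254, -0.0]
force: [-0.3, 0.6, 0.6]
width: -0.0003
gripper_force: 0.0
```

```bash
python3 - <<'E'
from h import *
go([*pol(.103,180),.12],11)
p,d=capture('side'); np.savez('pics/s7.npz',p=p,d=d)
cv2.imwrite('pics/s7.png',cv2.resize(p[130:230,180:320],None,fx=5,fy=5,interpolation=cv2.INTER_CUBIC)[:,:,::-1])
E
```

```text
t 7.7 p [0.4862 0.1453 0.0976] head 29.4 F [-0.3  0.6  0.6] w -0.0003 q7 -1.15
units [-1.81  1.91 -1.12] spin 0.205
```

View pics/s7.png

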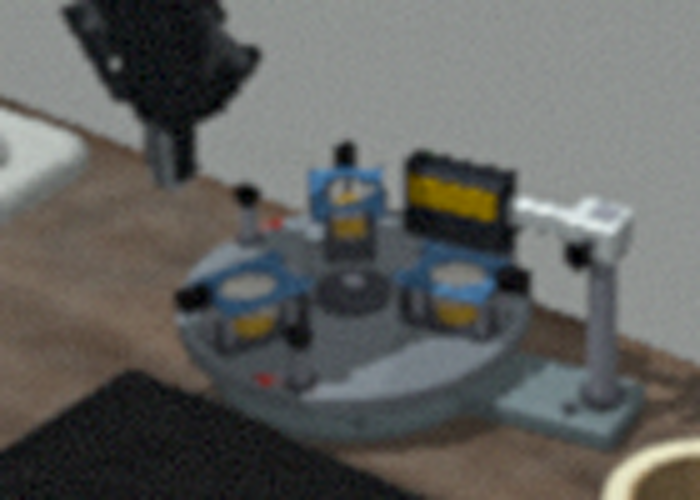

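The last picture shows the plate at the next stop, nest a at the front with its tab at about (219,190) and all lids shut. Now I'll move over the tab.

Request:
apply_moves --jaw 0.35 --plan '[{"delta_pos": [-0.9, 0.95, 0], "spin": 0}, {"delta_pos": [-0.9, 0.95, 0], "spin": 0}, {"delta_pos": [0, 0, 0], "spin": 0.1}, {"delta_pos": [0, 0, 0], "spin": 0.105}, {"delta_pos": [0, 0, 0], "spin": 0}]'

```text
time_s: 8.38
position: [0.4739, 0.0942, 0.0967]
orientation: [-0.0, 0.995, 0.099, -0.0]
force: [-0.4, -0.1, 0.0]
width: 0.0301
gripper_force: 0.0
```

```bash
python3 - <<'E'
from h import *
print('tab exp',proj('side',[*pol(.099,180),.077]),'seen 218.6,189.6')
go([*pol(.103,180),.045],11)
p,d=capture('side'); np.savez('pics/s8.npz',p=p,d=d); q=sense()['position'];P=cloud('side',d)
ax=rot(TH)@[-1,0]; ay=rot(TH)@[0,1]
m=(np.linalg.norm(P[...,:2]-q[:2],axis=-1)<.06)&(P[...,2]>.105)&(P[...,2]<.145)&(p.max(-1)<110)
Q=P[m];L=np.c_[(Q[:,:2]-C)@ax,(Q[:,:2]-C)@ay,Q[:,2]]
for lo in(.11,.113,.116,.119,.122,.125,.13): 
    k=(L[:,2]>=lo)&(L[:,2]<lo+.004); 
    if k.any(): print(lo,k.sum(),'rad',np.percentile(L[k,0],[5,95]).round(3),'tan',np.percentile(L[k,1],[5,50,95]).round(3))
print('tool rad/tan',(q[:2]-C)@ax,(q[:2]-C)@ay)
E
```

```text
tab exp [218.32595148 189.05949127] seen 218.6,189.6
t 8.38 p [0.4739 0.0942 0.0967] head 11.4 F [-0.4 -0.1  0. ] w 0.0301 q7 -1.34
units [-0.02 -0.    2.58] spin 0.004
0.116 4 rad [0.093 0.107] tan [-0.023 -0.002  0.017]
0.119 13 rad [0.095 0.112] tan [-0.025 -0.022  0.018]
0.122 14 rad [0.098 0.113] tan [-0.026  0.012  0.015]
0.125 18 rad [0.098 0.113] tan [-0.029 -0.003  0.017]
0.13 23 rad [0.098 0.114] tan [-0.03  -0.023  0.016]
tool rad/tan 0.10242317235446374 3.448463136822855e-06
```

Request:
apply_moves --plan '[{"delta_pos": [0, 0, 0.9], "spin": 0}, {"delta_pos": [0, 0, 0.9], "spin": 0}, {"delta_pos": [0, 0, 0.7], "spin": 0}, {"delta_pos": [0, 0, 0], "spin": 0}]'

```text
time_s: 8.93
position: [0.473, 0.0932, 0.0452]
orientation: [0.001, 0.995, 0.097, -0.002]
force: [-0.1, -0.3, 0.4]
width: 0.0298
gripper_force: 0.0
```

Request:
apply_moves --jaw 0 --squeeze 20 --plan '[{"delta_pos": [0, 0, 0], "spin": 0}, {"delta_pos": [0, 0, 0], "spin": 0}, {"delta_pos": [0, 0, 0], "spin": 0}, {"delta_pos": [0, 0, 0], "spin": 0}]'

```text
time_s: 9.43
position: [0.4744, 0.0941, 0.0471]
orientation: [-0.0, 0.995, 0.098, 0.0]
force: [-1.6, 0.4, -0.6]
width: 0.0111
gripper_force: 25.2
```

Request:
apply_moves --plan '[{"delta_pos": [0.09, 0, -0.6], "spin": 0}, {"delta_pos": [0.21, 0, -0.57], "spin": 0}, {"delta_pos": [0.32, 0, -0.52], "spin": 0}, {"delta_pos": [0.42, 0, -0.45], "spin": 0}, {"delta_pos": [0, 0, 0], "spin": 0}]'

```text
time_s: 10.05
position: [0.4952, 0.0981, 0.0905]
orientation: [-0.0, 0.995, 0.097, 0.0]
force: [-1.1, 1.0, 1.0]
width: 0.0112
gripper_force: 23.4
```

```bash
cat >> h.py <<'E'
def lid():
    p,d=capture('side'); P=cloud('side',d); hsv=cv2.cvtColor(p,cv2.COLOR_RGB2HSV)
    ax=rot(TH)@[-1,0]; ay=rot(TH)@[0,1]
    r=(P[...,:2]-C)@ax; t=(P[...,:2]-C)@ay
    m=(abs(hsv[...,0].astype(int)-106)<14)&(hsv[...,1]>90)&(abs(t)<.03)&(r>-.03)&(r<.11)&(P[...,2]>.06)
    rr,zz=r[m],P[...,2][m]; print('lid n',m.sum(),'theta pct',np.percentile(np.arctan2(zz-.0725,rr-.039)[np.hypot(zz-.0725,rr-.039)>.015],[10,50,90]).round(2))
    return p,d
E
python3 - <<'E'
from h import *
lid(); go([*pol(.103,180),.045],11)
E
```

```text
lid n 77 theta pct [0.77 1.07 1.25]
t 10.1 p [0.495  0.0981 0.0902] head 11.2 F [-1.8  1.6  3.6] w 0.0114 q7 -1.32
units [-1.1  -0.02  2.26] spin 0.002
```

Lid follows with low force, so I'll continue.

Request:
apply_moves --plan '[{"delta_pos": [0.5, 0, -0.35], "spin": 0}, {"delta_pos": [0.56, 0, -0.25], "spin": 0}, {"delta_pos": [0.6, 0, -0.13], "spin": 0}, {"delta_pos": [0.61, 0, 0], "spin": 0}, {"delta_pos": [0.6, 0, 0.1], "spin": 0}, {"delta_pos": [0, 0, 0], "spin": 0}]'

```text
time_s: 10.85
position: [0.5539, 0.1098, 0.1031]
orientation: [-0.0, 0.995, 0.098, 0.002]
force: [-1.2, 2.1, 5.2]
width: 0.0113
gripper_force: 23.2
```

```bash
python3 - <<'E'
from h import *
lid(); go([*pol(.103,180),.045],11)
E
```

```text
lid n 171 theta pct [1.49 1.61 1.74]
t 10.9 p [0.5537 0.1098 0.1032] head 11.2 F [-1.   3.3  4.7] w 0.0111 q7 -1.32
units [-4.09 -0.01  2.91] spin 0.002
```

Request:
apply_moves --jaw 0.4 --plan '[{"delta_pos": [0, 0, 0], "spin": 0}, {"delta_pos": [0, 0, 0], "spin": 0}, {"delta_pos": [0, 0, -0.5], "spin": 0}, {"delta_pos": [0, 0, -1], "spin": 0}, {"delta_pos": [0, 0, -1], "spin": 0}, {"delta_pos": [-1, 0, 0], "spin": 0}, {"delta_pos": [-1, 0, 0], "spin": 0}, {"delta_pos": [-0.3, 0, 0], "spin": 0}]'

```text
time_s: 11.9
position: [0.5052, 0.0999, 0.1528]
orientation: [-0.0, 0.995, 0.097, 0.0]
force: [-0.9, 0.4, -0.7]
width: 0.0344
gripper_force: 0.0
```

```bash
python3 - <<'E'
from h import *
p,d=lid(); go([*pol(.066,180),.10],11)
pT,dT=capture('top'); np.savez('pics/v9.npz',p=p,d=d,pT=pT,dT=dT)
P=cloud('side',d); u,v=proj('side',[*pol(.066,180),.069]).astype(int);print(u,v)
ax=rot(TH)@[-1,0]; ay=rot(TH)@[0,1]
m=(abs(P[...,2]-.0685)<.006)&(np.linalg.norm(P[...,:2]-pol(.066,180),axis=-1)<.03)
Q=np.array([onz('side',b,a,.069)[:2] for a,b in np.argwhere(m)]);L=np.c_[(Q-C)@ax,(Q-C)@ay]
print('disc',len(L),L.min(0),L.max(0),L.mean(0), p[v,u])
E
```

```text
lid n 193 theta pct [1.31 2.13 2.23]
t 11.95 p [0.5052 0.0999 0.1528] head 11.2 F [-0.8  0.   0. ] w 0.034 q7 -1.39
units [ 0.24 -0.02  2.64] spin 0.002
229 187
disc 135 [ 0.03362116 -0.02703414] [0.09706144 0.01751718] [ 0.06553105 -0.0045202 ] [127 128 124]
```

Request:
apply_moves --jaw 0.62 --plan '[{"delta_pos": [0.24, 0, 1], "spin": 0}, {"delta_pos": [0, 0, 1], "spin": 0}, {"delta_pos": [0, 0, 0.6], "spin": 0}, {"delta_pos": [0, 0, 0], "spin": 0}]'

```text
time_s: 12.5
position: [0.5104, 0.1007, 0.0996]
orientation: [0.0, 0.995, 0.097, -0.001]
force: [-0.1, 0.1, 0.7]
width: 0.0533
gripper_force: 0.0
```

```bash
python3 - <<'E'
from h import *
go([*pol(.066,180),.05],11)
p,d=capture('side'); np.savez('pics/s10.npz',p=p,d=d); q=sense()['position'];P=cloud('side',d)
ax=rot(TH)@[-1,0]; ay=rot(TH)@[0,1]
r=(P[...,:2]-C)@ax;t=(P[...,:2]-C)@ay
m=(abs(r-.066)<.02)&(abs(t)<.06)&(P[...,2]>.08)&(P[...,2]<.15)&(p.max(-1)<120)
for lo in np.arange(.084,.145,.004):
    k=m&(P[...,2]>=lo)&(P[...,2]<lo+.004)
    if k.sum()>2: print(lo.round(3),k.sum(),'rad',np.percentile(r[k],[5,95]).round(3),'tan',np.sort(t[k]).round(3)[::max(1,k.sum()//8)])
E
```

```text
t 12.5 p [0.5104 0.1007 0.0996] head 11.2 F [-0.1  0.1  0.7] w 0.0533 q7 -1.33
units [-0.03 -0.03  2.48] spin 0.002
0.124 14 rad [0.056 0.075] tan [-0.037 -0.035 -0.035 -0.035 -0.033 -0.033 -0.032  0.021  0.024  0.024
  0.025  0.026  0.026  0.026]
0.128 12 rad [0.059 0.076] tan [-0.039 -0.038 -0.035 -0.033 -0.033 -0.029  0.023  0.025  0.025  0.025
  0.026  0.031]
0.132 20 rad [0.056 0.077] tan [-0.043 -0.041 -0.04  -0.036 -0.032  0.02   0.024  0.025  0.026  0.026]
0.136 22 rad [0.059 0.077] tan [-0.044 -0.04  -0.039 -0.036 -0.034 -0.033  0.022  0.023  0.025  0.025
  0.027]
0.14 24 rad [0.057 0.076] tan [-0.045 -0.042 -0.039 -0.032  0.022  0.025  0.026  0.027]
0.144 21 rad [0.06  0.076] tan [-0.043 -0.041 -0.04  -0.039 -0.037 -0.035 -0.032  0.022  0.025  0.026
  0.026]
```

Request:
apply_moves --plan '[{"delta_pos": [0, 0, 1], "spin": 0}, {"delta_pos": [0, 0, 1], "spin": 0}, {"delta_pos": [0, 0, 0.8], "spin": 0}, {"delta_pos": [0, 0, 0.4], "spin": 0}, {"delta_pos": [0, 0, 0], "spin": 0}]'

```text
time_s: 13.18
position: [0.5106, 0.1009, 0.0361]
orientation: [0.0, 0.995, 0.097, -0.0]
force: [0.7, 0.3, -0.2]
width: 0.0526
gripper_force: 0.0
```

Request:
apply_moves --jaw 0.2 --squeeze 30 --plan '[{"delta_pos": [0, 0, 0], "spin": 0}, {"delta_pos": [0, 0, 0], "spin": 0}, {"delta_pos": [0, 0, 0], "spin": 0}, {"delta_pos": [0, 0, 0], "spin": 0}]'

```text
time_s: 13.68
position: [0.5112, 0.1011, 0.037]
orientation: [-0.0, 0.995, 0.097, 0.001]
force: [-1.5, -1.3, 6.8]
width: 0.0358
gripper_force: 29.9
```

Request:
apply_moves --plan '[{"delta_pos": [0, 0, -0.3], "spin": 0}, {"delta_pos": [0, 0, -0.6], "spin": 0}, {"delta_pos": [0, 0, -1], "spin": 0}, {"delta_pos": [0, 0, -1], "spin": 0}, {"delta_pos": [0, 0, -1], "spin": 0}, {"delta_pos": [0, 0, -1], "spin": 0}, {"delta_pos": [0, 0, 0], "spin": 0}]'

```text
time_s: 14.55
position: [0.512, 0.1014, 0.1361]
orientation: [-0.001, 0.995, 0.097, 0.002]
force: [1.4, 0.3, -0.5]
width: 0.036
gripper_force: 30.0
```

```bash
python3 - <<'E'
from h import *
p,d=lid(); q=sense()['position'];P=cloud('side',d)
ax=rot(TH)@[-1,0]; ay=rot(TH)@[0,1]
r=(P[...,:2]-C)@ax;t=(P[...,:2]-C)@ay
m=(abs(r-.066)<.025)&(abs(t)<.02)&(P[...,2]>q[2]-.02)&(P[...,2]<q[2]+.045)
for lo in np.arange(.0,.045,.004):
    k=m&(P[...,2]-q[2]>=lo)&(P[...,2]-q[2]<lo+.004)
    if k.sum()>1: print(lo.round(3),k.sum(),'rad',np.percentile(r[k],[5,95]).round(3),'tan',np.percentile(t[k],[5,50,95]).round(3),p[k].mean(0).round())
go([0.4896-.1,-.3347,.2],29.8)
Z=np.load('pics/v9.npz'); pT=Z['pT']
s,dd=pT[294,375].astype(int),0
dist=np.abs(pT.astype(int)-s).sum(-1)<60
n,l,st,ce=cv2.connectedComponentsWithStats(dist.astype(np.uint8),connectivity=4);k=l[294,375]
Q=np.array([onz('top',u,v,.006)[:2] for v,u in np.argwhere(l==k)]).astype(np.float32); print(st[k],cv2.minAreaRect(Q))
PT=cloud('top',Z['dT']); print(PT[294,375],PT[285,405])
E
```

```text
lid n 205 theta pct [1.32 2.1  2.21]
0.028 22 rad [0.062 0.084] tan [-0.015 -0.004  0.015] [104. 106. 103.]
0.032 32 rad [0.063 0.083] tan [-0.014  0.004  0.017] [100. 101.  98.]
0.036 11 rad [0.058 0.075] tan [0.015 0.017 0.018] [31. 33. 34.]
0.04 11 rad [0.058 0.075] tan [0.014 0.017 0.019] [23. 23. 24.]
t 14.6 p [0.5111 0.1013 0.135 ] head 11.2 F [ 0.5  0.4 -0.5] w 0.0355 q7 -1.36
units [-10.19  20.21  -3.25] spin -0.207
[ 350  263   73   62 2028] ((0.38769495487213135, -0.33588922023773193), (0.08734577149152756, 0.1556437611579895), 29.68185043334961)
[ 0.38646368 -0.3090751   0.00301694] [ 0.40883544 -0.3814113   0.00693366]
```

Request:
apply_moves --plan '[{"delta_pos": [-0.4, 0.7, 0], "spin": 0}, {"delta_pos": [-0.55, 0.98, 0], "spin": 0}, {"delta_pos": [-0.55, 0.98, 0], "spin": 0}, {"delta_pos": [-0.55, 0.98, 0], "spin": 0}, {"delta_pos": [-0.55, 0.98, 0], "spin": 0}, {"delta_pos": [-0.55, 0.98, 0], "spin": 0}, {"delta_pos": [-0.55, 0.98, 0], "spin": 0}, {"delta_pos": [-0.55, 0.98, 0], "spin": 0}]'

```text
time_s: 15.6
position: [0.4552, -0.066, 0.1341]
orientation: [-0.0, 0.995, 0.096, -0.0]
force: [0.6, -0.1, 0.1]
width: 0.0362
gripper_force: 30.0
```

Request:
apply_moves --plan '[{"delta_pos": [-0.55, 0.98, 0], "spin": 0}, {"delta_pos": [-0.55, 0.98, 0], "spin": 0}, {"delta_pos": [-0.55, 0.98, 0], "spin": 0}, {"delta_pos": [-0.55, 0.98, 0], "spin": 0}, {"delta_pos": [-0.55, 0.98, 0], "spin": 0}, {"delta_pos": [-0.55, 0.98, 0], "spin": 0}, {"delta_pos": [-0.55, 0.98, 0], "spin": 0}, {"delta_pos": [-0.55, 0.98, 0], "spin": 0}]'

```text
time_s: 16.6
position: [0.3988, -0.2364, 0.1341]
orientation: [-0.0, 0.995, 0.096, -0.0]
force: [-0.3, -0.9, -0.2]
width: 0.0357
gripper_force: 30.0
```

Request:
apply_moves --plan '[{"delta_pos": [-0.55, 0.98, 0], "spin": 0}, {"delta_pos": [-0.55, 0.98, 0], "spin": 0}, {"delta_pos": [-0.5, 0.9, 0], "spin": 0}, {"delta_pos": [0, 0, 0], "spin": -0.1}, {"delta_pos": [0, 0, 0], "spin": -0.1}, {"delta_pos": [0, 0, 0], "spin": 0}]'

```text
time_s: 17.35
position: [0.3788, -0.2978, 0.1342]
orientation: [-0.0, 0.968, 0.25, -0.0]
force: [0.5, -0.0, -1.0]
width: 0.0359
gripper_force: 30.1
```

```bash
python3 - <<'E'
from h import *
go([.3756,-.3116,-.016],29.8)
E
```

```text
t 17.35 p [ 0.3788 -0.2978  0.1342] head 29.0 F [ 0.5 -0.  -1. ] w 0.0359 q7 -0.19
units [-0.47  0.53  7.51] spin -0.009
```

Request:
apply_moves --plan '[{"delta_pos": [-0.6, 0.53, 0.8], "spin": 0}, {"delta_pos": [0, 0, 1], "spin": 0}, {"delta_pos": [0, 0, 1], "spin": 0}, {"delta_pos": [0, 0, 1], "spin": 0}, {"delta_pos": [0, 0, 1], "spin": 0}, {"delta_pos": [0, 0, 1], "spin": 0}, {"delta_pos": [0, 0, 0.8], "spin": 0}, {"delta_pos": [0, 0, 0.4], "spin": 0}]'

```text
time_s: 18.35
position: [0.3742, -0.3121, -0.0065]
orientation: [-0.0, 0.968, 0.251, -0.0]
force: [-0.2, 0.4, 0.2]
width: 0.0359
gripper_force: 30.1
```

Request:
apply_moves --plan '[{"delta_pos": [0, 0, 0.3], "spin": 0}, {"delta_pos": [0, 0, 0.15], "spin": 0}, {"delta_pos": [0, 0, 0], "spin": 0}]'

```text
time_s: 18.73
position: [0.3751, -0.3122, -0.0146]
orientation: [0.0, 0.968, 0.252, 0.0]
force: [-0.3, 0.1, -0.1]
width: 0.0363
gripper_force: 30.1
```

```bash
python3 - <<'E'
from h import *
go([.3756,-.3116,-.0195],29.8)
E
```

```text
t 18.73 p [ 0.3751 -0.3122 -0.0146] head 29.2 F [-0.3  0.1 -0.1] w 0.0363 q7 0.06
units [ 0.04 -0.01  0.25] spin -0.007
```

Request:
apply_moves --plan '[{"delta_pos": [0, 0, 0.12], "spin": 0}, {"delta_pos": [0, 0, 0.08], "spin": 0}, {"delta_pos": [0, 0, 0], "spin": 0}]'

```text
time_s: 19.1
position: [0.3755, -0.3123, -0.0173]
orientation: [-0.0, 0.968, 0.252, 0.001]
force: [-4.0, 2.6, 16.3]
width: 0.0359
gripper_force: 39.1
```

Request:
apply_moves --plan '[{"delta_pos": [0, 0, 0.06], "spin": 0}, {"delta_pos": [0, 0, 0], "spin": 0}]'

```text
time_s: 19.35
position: [0.3755, -0.3123, -0.0174]
orientation: [-0.0, 0.968, 0.252, 0.001]
force: [-6.5, 5.3, 31.4]
width: 0.036
gripper_force: 47.2
```

Request:
apply_moves --plan '[{"delta_pos": [0, 0, -0.1], "spin": 0}, {"delta_pos": [0, 0, -0.04], "spin": 0}, {"delta_pos": [0, 0, 0], "spin": 0}]'

```text
time_s: 19.73
position: [0.3751, -0.312, -0.0172]
orientation: [0.0, 0.968, 0.252, -0.0]
force: [0.1, -0.2, 3.2]
width: 0.0358
gripper_force: 31.7
```

Request:
apply_moves --jaw 0.6 --plan '[{"delta_pos": [0, 0, 0], "spin": 0}, {"delta_pos": [0, 0, 0], "spin": 0}, {"delta_pos": [0, 0, 0], "spin": 0}, {"delta_pos": [0, 0, 0], "spin": 0}]'

```text
time_s: 20.23
position: [0.3749, -0.3121, -0.0172]
orientation: [-0.0, 0.968, 0.252, -0.0]
force: [-0.0, 0.3, 0.3]
width: 0.0513
gripper_force: 0.0
```

Request:
apply_moves --plan '[{"delta_pos": [0, 0, -0.3], "spin": 0}, {"delta_pos": [0, 0, -0.7], "spin": 0}, {"delta_pos": [0, 0, -1], "spin": 0}, {"delta_pos": [0, 0, -1], "spin": 0}, {"delta_pos": [0, 0, -1], "spin": 0}, {"delta_pos": [0, 0, -1], "spin": 0}, {"delta_pos": [0, 0, -1], "spin": 0}, {"delta_pos": [0, 0, -1], "spin": 0}]'

```text
time_s: 21.22
position: [0.3749, -0.3122, 0.1245]
orientation: [0.0, 0.968, 0.252, 0.0]
force: [-0.2, 0.5, 0.0]
width: 0.051
gripper_force: 0.0
```

```bash
python3 - <<'E'
from h import *
p,d=lid(); P=cloud('side',d); T=np.array([.389,-.335]); R=rot(np.radians(29.8))
L=(P[...,:2]-T)@R
m=(abs(L[...,0])<.042)&(abs(L[...,1])<.076)&(p.min(-1)>135)
n,l,s,ce=cv2.connectedComponentsWithStats(m.astype(np.uint8))
for i in range(1,n):
    if s[i,4]>30:
        w=onz('side',*ce[i],.011); print(s[i],'tray xy',(w[:2]-T)@R,'z med',np.median(P[...,2][l==i]))
liner=(abs(L[...,0])<.035)&(abs(L[...,1])<.07)&(p.max(-1)<120); print('liner z',np.median(P[...,2][liner]))
go([*tab2w(.030,.006),.15],11)
cv2.imwrite('pics/s11.png',cv2.resize(p[130:390,170:330],None,fx=2.3,fy=2.3,interpolation=cv2.INTER_CUBIC)[:,:,::-1])
E
```

```text
lid n 92 theta pct [2.12 2.2  2.28]
[ 153    7   93   83 2818] tray xy [1.40891033 1.54523024] z med 0.5687224428024047
[194 181  39  14 126] tray xy [0.34363606 0.42093014] z med 0.35579003943479415
[223 319  19  15 222] tray xy [-0.00300105  0.02568152] z med 0.010491577151261693
[251 338  20  16 246] tray xy [-0.00649642 -0.05091181] z med 0.010370776421617437
liner z 0.3079340767627589
t 21.27 p [ 0.3762 -0.3134  0.1267] head 29.1 F [0.7 0.  1.2] w 0.0511 q7 -0.13
units [ 20.58 -13.65  -1.17] spin 0.201
```

View pics/s11.png

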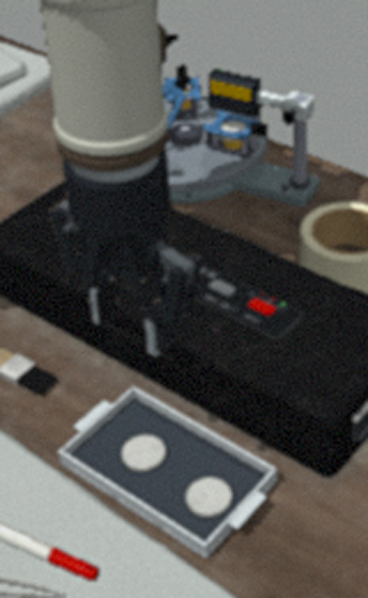

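The last picture shows both discs lying flat and apart in the tray, the gauged one at crop (143,453). The lid of nest a is still open. Next I'll shut it from the hub side.

Request:
apply_moves --jaw 0 --plan '[{"delta_pos": [0, 0, -1], "spin": 0.1}, {"delta_pos": [0, 0, -1], "spin": 0.1}, {"delta_pos": [0, 0, -0.2], "spin": 0}, {"delta_pos": [0.77, -0.97, 0], "spin": 0}, {"delta_pos": [0.77, -0.97, 0], "spin": 0}, {"delta_pos": [0.77, -0.97, 0], "spin": 0}, {"delta_pos": [0.77, -0.97, 0], "spin": 0}, {"delta_pos": [0.77, -0.97, 0], "spin": 0}]'

```text
time_s: 22.28
position: [0.4316, -0.201, 0.1664]
orientation: [-0.0, 0.995, 0.099, -0.0]
force: [-0.1, -0.1, 0.4]
width: -0.0
gripper_force: 0.0
```

Request:
apply_moves --plan '[{"delta_pos": [0.77, -0.97, 0], "spin": 0}, {"delta_pos": [0.77, -0.97, 0], "spin": 0}, {"delta_pos": [0.77, -0.97, 0], "spin": 0}, {"delta_pos": [0.77, -0.97, 0], "spin": 0}, {"delta_pos": [0.77, -0.97, 0], "spin": 0}, {"delta_pos": [0.77, -0.97, 0], "spin": 0}, {"delta_pos": [0.77, -0.97, 0], "spin": 0}, {"delta_pos": [0.77, -0.97, 0], "spin": 0}]'

```text
time_s: 23.28
position: [0.5223, -0.0251, 0.1663]
orientation: [-0.0, 0.995, 0.099, -0.0]
force: [-0.2, -0.1, -0.4]
width: 0.0002
gripper_force: 0.0
```

Request:
apply_moves --plan '[{"delta_pos": [0.77, -0.97, 0], "spin": 0}, {"delta_pos": [0.77, -0.97, 0], "spin": 0}, {"delta_pos": [0.77, -0.97, 0], "spin": 0}, {"delta_pos": [0.77, -0.97, 0], "spin": 0}, {"delta_pos": [0.77, -0.97, 0], "spin": 0}, {"delta_pos": [0, 0, 0], "spin": 0}]'

```text
time_s: 24.02
position: [0.5801, 0.0873, 0.1666]
orientation: [-0.0, 0.995, 0.099, 0.0]
force: [-0.0, 0.2, 0.7]
width: 0.0002
gripper_force: 0.0
```

```bash
python3 - <<'E'
from h import *
lid(); go([*tab2w(.030,.006),.09],11)
E
```

```text
lid n 171 theta pct [1.69 2.17 2.24]
t 24.07 p [0.5795 0.0852 0.1666] head 11.3 F [-0.2 -0.5  0.3] w 0.0001 q7 -1.3
units [ 1.54 -1.75  3.83] spin 0.003
```

Request:
apply_moves --plan '[{"delta_pos": [0.77, -0.88, 0], "spin": 0}, {"delta_pos": [0.77, -0.87, 0], "spin": 0}, {"delta_pos": [0, 0, 1], "spin": 0}, {"delta_pos": [0, 0, 1], "spin": 0}, {"delta_pos": [0, 0, 1], "spin": 0}, {"delta_pos": [0, 0, 0.8], "spin": 0}, {"delta_pos": [0, 0, 0], "spin": 0}]'

```text
time_s: 24.95
position: [0.6012, 0.1237, 0.089]
orientation: [0.0, 0.995, 0.097, -0.002]
force: [0.3, 0.1, 0.6]
width: 0.0003
gripper_force: 0.0
```

```bash
python3 - <<'E'
from h import *
lid(); go([*tab2w(-.055,.006),.09],11)
E
```

```text
lid n 210 theta pct [1.77 2.16 2.27]
t 25.0 p [0.6022 0.124  0.0901] head 11.1 F [-0.4  0.3  0.8] w -0.0001 q7 -1.3
units [-4.21 -0.07  0.01] spin 0.002
```

Request:
apply_moves --plan '[{"delta_pos": [-0.5, 0, 0], "spin": 0}, {"delta_pos": [-0.5, 0, 0], "spin": 0}, {"delta_pos": [-0.5, 0, 0], "spin": 0}, {"delta_pos": [-0.5, 0, 0], "spin": 0}, {"delta_pos": [-0.5, 0, 0], "spin": 0}, {"delta_pos": [-0.5, 0, 0], "spin": 0}, {"delta_pos": [-0.5, 0, 0], "spin": 0}, {"delta_pos": [-0.4, 0, 0], "spin": 0}]'

```text
time_s: 26.0
position: [0.5254, 0.1092, 0.0908]
orientation: [-0.0, 0.995, 0.097, -0.0]
force: [-0.5, 0.6, -0.4]
width: -0.0
gripper_force: 0.0
```

Request:
apply_moves --plan '[{"delta_pos": [-0.4, 0, 0], "spin": 0}, {"delta_pos": [0, 0, 0], "spin": 0}, {"delta_pos": [0, 0, -0.5], "spin": 0}, {"delta_pos": [0, 0, -1], "spin": 0}, {"delta_pos": [-1, 0, -1], "spin": 0}, {"delta_pos": [-1, 0, -1], "spin": 0}, {"delta_pos": [-1, 0, 0], "spin": 0}, {"delta_pos": [-1, 0, 0], "spin": 0}]'

```text
time_s: 27.0
position: [0.4402, 0.0923, 0.1619]
orientation: [-0.0, 0.995, 0.097, 0.001]
force: [0.3, 0.2, -0.7]
width: -0.0001
gripper_force: 0.0
```

Request:
apply_moves --plan '[{"delta_pos": [-1, 0, 0], "spin": 0}, {"delta_pos": [-1, 0, 0], "spin": 0}, {"delta_pos": [0, 0, 0], "spin": 0}]'

```text
time_s: 27.38
position: [0.4001, 0.0847, 0.1614]
orientation: [-0.001, 0.995, 0.097, 0.0]
force: [0.5, -0.6, 0.3]
width: -0.0
gripper_force: 0.0
```

```bash
python3 - <<'E'
from h import *
p,d=lid(); go([*tab2w(-.055,.006),.09],11)
P=cloud('side',d); hsv=cv2.cvtColor(p,cv2.COLOR_RGB2HSV)
L=(P[...,:2]-C)@rot(TH); m=(abs(hsv[...,0].astype(int)-106)<14)&(hsv[...,1]>90)&(np.hypot(*np.moveaxis(L,-1,0))<.1)
a=np.degrees(np.arctan2(L[...,1],L[...,0]))
for c in(180,60,-60):
    k=m&(abs((a-c+180)%360-180)<45); print(c,k.sum(),np.percentile(P[...,2][k],[2,50,98]).round(3) if k.any() else '', 'mean ang',((a[k]-c+180)%360-180).mean().round(1))
print('expect tab px',proj('side',[*pol(.099,180),.077]),p[189,218])
E
```

```text
lid n 110 theta pct [-0.    0.06  0.16]
t 27.43 p [0.4014 0.085  0.1616] head 11.2 F [ 0.7 -0.2  1. ] w -0.0005 q7 -1.54
units [ 6.02 -0.04  3.58] spin 0.002
180 107 [0.069 0.074 0.082] mean ang 3.4
60 95 [0.071 0.074 0.078] mean ang 2.1
-60 137 [0.072 0.075 0.141] mean ang -3.9
expect tab px [218.32595148 189.05949127] [21 20 17]
```

All three lids are level, the tab is where it was expected, and the arm is clear. I'm handing in.

```bash
python3 -c "
from bench import hand_in
print(hand_in())"
```

```text
the job is handed in; nothing more can be done
None
```

The job is handed in at about 27 s of the 66 s allowed: the table was stepped once, the gauged disc lies flat in the tray beside the other one, and all lids looked shut in the last camera check; the hand-in returned no verdict.

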